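# Clamp a taped block in the sanding jig

### The arm

A 7-joint arm with a two-finger parallel gripper is mounted at the origin on a cart in front of the work surface, level with it; the furniture and walls round the work are solid. World frame = base frame: x ahead of the robot, y to its left, z up, the work surface at z = 0. Lengths are in m, angles in rad, forces in N, time in s.
With the tool pointing down it reaches from about 0.35 to 0.9 m from the base axis. Payload 7.2 kg.
Tool frame: the origin (TCP) lies at the very end of the fingers, on their centre line; the grasp point (between the pads) lies 19 mm behind it (manip.grip_depth is the distance from the TCP to the grasp point, in m); z points along the fingers, y is the direction in which the jaws open and shut (so a half turn about z gives the same grasp; the last joint's range is limited). The gripper opens to 88 mm and grips with 3 to 60 N. Pads are 20 mm wide; open, the fingers measure 115 mm over their backs; the gripper's body (75 mm by 178 mm) begins 61 mm behind the grasp point.
Start: joints at [1.235, 0.411, -0.013, 1.596, 0.006, 1.134, -0.082], TCP at [0.165, -0.603, 0.223] pointing down, gripper open.
Joint ranges: [-2.95, 2.95], [-0.29, 1.99], [-1.47, 1.44], [0.14, 2.54], [-1.03, 4.17], [0.13, 1.85], [-2.86, 2.86]. Speed limits (rad/s): [2.39, 2.39, 3.01, 3.01, 3.14, 3.14, 3.14].

### API

Orientations are given as a unit quaternion [w, x, y, z].
In Python, from workcell import manip gives the robot as it stands. The module is installed in compiled form; this text tells all that it offers.
- The arm moves only by the shell command python3 -m crank 'ROWS' [FORCE]. ROWS is JSON, one flat list of numbers, 5 for each row, row after row: the shift along the tool's x, y, z in mm, then the turn about the tool's z in rad, then the closure, from 0 (fully open) to 1 (shut). In form: [tx, ty, tz, roll, hand, tx, ty, tz, roll, hand, ...]. A call has 1 to 10 rows; each row shifts and turns the pose as measured when the row begins, along the tool's axes as they then stand; what a row does not reach is not made up. A row lasts 1/12 s, in which the tool goes at most 41.7 mm and 7.16 degrees, less where a joint would pass 70% of its speed; a pose out of reach is approached as far as the arm can. A call is refused whole if a number of a shift passes 41.7 or a number of a turn 0.125, either way. A call with a gripper value outside its range is refused whole. The fingers move at their own pace and stop on an object; FORCE is the grip in N (left out, the last holds). Time passes only in rows, so rows that do not move let the fingers close. It gives the time, the measured TCP pose, the force and the opening at its end, in the units of the state.
- manip.observe(): the state, without advancing time (a new reading comes with each control period).
- manip.camera(name): name is "scene" or "top" or "wrist"; returns (picture, depth): 480x640x3 uint8, red, green, blue; 480x640 float32, m along the optical axis (not along the pixel's ray), 0 where there is no reading.
- manip.camera_info(name): a dict with "mtx" (3x3 intrinsics, pixels), "world_to_cam" (4x4, takes a point from world to camera coordinates); the wrist camera has in their place "tool_from_camera" (4x4, takes a point from camera to tool coordinates, whose origin is the TCP and whose axes are the flange's). Camera axes: x right, y down, z forward; pixel columns grow to the right and rows downward; lengths in m; the calibration is good to about 2 mm. A picture is of the moment at which its call begins: read the wrist's pose just before it. camera_info takes no time and is no camera call.
- manip.finish_job(): hands the job in, once; it reports no verdict.
Trained networks look in the newest picture that a camera, given by its name, has taken for a name from the list of things; names that differ only in an ending like _2 or _b are one class to them, and where a whole thing is asked for, a point or a joint stands for the part that bears it (a point fixed in the world has none). Each returns a list of dicts, best first, with "conf" (0 to 1); they miss things now and then, are a little off and sometimes report something else, mostly with a low value. They report only what shows in the picture. A call takes as long as a camera call. They do not tell look-alikes from the thing itself.
- manip.look_for(camera, target): "bbox" ([left, top, right, bottom] in pixels, round what is visible of it).
- manip.cut_out(camera, target): "mask" (480x640 bool, what is visible of it) and "bbox" ([left, top, right, bottom] in pixels, round what is visible of it).
- manip.landmark_of(camera, target): "point" ([column, row] in pixels: a listed point, or the origin of a listed thing).
The state is a dict: "t": time; "joint_pos": joint angles; "joint_velocities": joint speeds; "effort": joint torques, N m; "ee_pos": TCP position; "orientation": TCP orientation; "force": force on the tool from outside, world axes, zero at the start; "moment": the same for the moment, N m; "width": finger opening in m.
Only numpy, scipy, OpenCV 4.12 (cv2) and the standard library are available. Lean on these libraries where they do the work, as an engineer would, in place of code of your own. Each camera call takes 0.05 s, during which the arm holds its last target.

### The job

Take the taped block that lies on the bench (not the standing ones) and lay it flat and lengthwise on the cork strip of the clamping jig, wholly on the cork, and let go of it. Then flip the green lever over its high point until it snaps closed, so that the rubber foot holds the block down. Leave the sanding block, the red spring clamp and the marker where they are.

Things in the scene. Friction and masses are not known exactly. Their poses are not given: they have to be found in the camera images.
- jig: Clamping jig fixed on the bench: plywood board 290 x 116 x 18 mm, dark steel tower, cork strip. Origin on the bench, straight below the clamp arm's pivot; x runs from the tower along the cork strip, y to the lever's side, z up. Board: x -85 to 205 mm, y -48 to 68 mm. Tower with its shafts: x -63 to 27 mm, y -34 to 55 mm, 112 mm high.
- bed (a point): Middle of the cork strip's top face, at jig (135, 0, 21) mm. The strip measures 110 mm along jig x and 44 mm along jig y; the block belongs on it with its length along jig x. Axes as the jig's.
- block: The loose MDF block wrapped in masking tape, about 82 x 28 x 26 mm (solid part 81 x 24 x 26 mm), 31 g, lying on a long face on the bench. Origin at the underside, within 3 mm of the middle. Its long side runs along its own y; z up. Either end may face the tower.
- lever (a joint): Angle of the green lever: 0 = open, leaning 15 degrees from upright towards the cork; grows as the grip swings up over the top and down to the side away from the cork. Past about 0.75 it falls by itself to 1.25, where the foot meets the block. High point 1.50: let go before it, it springs back to 1.25; past it, it snaps to the closed stop 1.68 (grip near level). Starts at 0 to 0.1.
- lever_pivot (a point): Point on the lever's pivot axis, at jig (-32, 46, 96) mm, in the plane in which the lever swings. The axis is along jig y.
- lever_grip (a point): Point on the centre line of the green round grip, 105 mm from the pivot axis; moves with the lever. The grip is 21 mm thick and reaches from 54 to 134 mm from the pivot; its x axis points outward along the lever. With the block in place the lever resists with about 3 N at the grip between 1.25 and 1.50 rad.
- foot: Sprung black rubber foot, 26 mm across, on the clamp arm that the lever leads. Origin on the arm's centre line, 100 mm from the arm's pivot (jig x 0, z 73 mm), jig y = 0; its face lies 38 mm from there along its own -z. Spring 3 N per mm, travel 15 mm. Closed, it stands over jig x 100 mm; with the lever open it stands raised, 150 to 190 mm above the bench over jig x -25 to 55 mm.
- sanding_block: Brown sanding block, 60 x 99 x 23 mm, a bystander; origin at its underside.
- spring_clamp: Red spring clamp lying flat, 52 x 107 x 20 mm, a bystander; origin at its underside.
- marker: White and red marker pen lying down, 135 mm long, 17 mm thick, a bystander; origin at its underside.
Things that resemble listed ones, but are neither listed nor needed, are in the scene too. Of the things that look like the block, take the one that is farthest to the robot's left at the start.

How it is judged:
On the way, in this order (a step that is already met when the one before it is completed fails the run):
1. the block lies flat and lengthwise on the cork strip, let go, with the lever still open (x of block in the frame of bed between -0.022 and 0.022 m and y of block in the frame of bed between -0.014 and 0.014 m and z of block in the frame of bed below 0.005 m and angle between the y axis of block and the x axis of bed, either way round below 0.25 rad and contact force between the fingers and block below 0.2 N and value of joint lever below 0.7 rad), for 0.2 s.
2. the lever has snapped closed and the foot presses on the block (value of joint lever above 1.62 rad and contact force between foot and block above 6 N), for 0.2 s.
At the end, for the whole second after the job is handed in: The lever rests closed (above 1.62 rad), the foot presses on the block with more than 6 N, and the block lies still and flat on the cork strip: within 22 mm of its middle along the strip, 14 mm across it and 0.25 rad of its direction (all of step 2 and x of block in the frame of bed between -0.022 and 0.022 m and y of block in the frame of bed between -0.014 and 0.014 m and z of block in the frame of bed below 0.005 m and angle between the y axis of block and the x axis of bed, either way round below 0.25 rad and linear speed of block below 0.01 m/s); the robot touches nothing.
It fails at once if the sanding block, the spring clamp or the marker is moved by more than 30 mm (distance of any of sanding_block, spring_clamp, marker from where it was at the start of the episode above 0.03 m).
It also fails if it takes over 59 s, if anything falls off the work surface, if the arm or the gripper's body presses on something with over 40 N, if the wrist force passes 120 N, or if a joint passes its speed limit or range.

## Working session

There is one attempt and no reset: what is moved stays moved. The work goes in short steps, Python scripts to look and compute and a shell command to move; the robot and the scene stay as the last step left them, time stands still between calls to the robot, and variables do not carry over. Pictures are saved under pics/ and viewed, and the job is handed in when it is done.

```bash
mkdir -p pics; ls; cat > h.py <<'E'
import numpy as np, cv2, json
from workcell import manip
from scipy.spatial.transform import Rotation as R
def Rq(q): return R.from_quat([q[1],q[2],q[3],q[0]]).as_matrix()
def w2c(name,st=None):
    i=manip.camera_info(name)
    K=np.array(i["mtx"])
    if "world_to_cam" in i: return K,np.array(i["world_to_cam"])
    st=st or manip.observe()
    T=np.eye(4);T[:3,:3]=Rq(st["orientation"]);T[:3,3]=st["ee_pos"]
    return K,np.linalg.inv(T@np.array(i["tool_from_camera"]))
def pts(depth,K,W):
    v,u=np.mgrid[:480,:640]
    z=depth
    P=np.stack([(u-K[0,2])/K[0,0]*z,(v-K[1,2])/K[1,1]*z,z],-1)
    Wi=np.linalg.inv(W)
    X=P@Wi[:3,:3].T+Wi[:3,3]
    X[z<=0]=np.nan
    return X
def proj(p,K,W):
    c=W[:3,:3]@np.asarray(p)+W[:3,3]; q=K@c; return q[:2]/q[2]
def save(n,img): cv2.imwrite("pics/"+n+".png",img[...,::-1])
E
python3 - <<'E'
from h import *
s=manip.observe(); print({k:np.round(v,3) for k,v in s.items()})
for c in ["scene","top","wrist"]:
    im,d=manip.camera(c); save(c+"0",im); K,W=w2c(c)
    np.savez("/tmp/"+c+"0.npz",im=im,d=d,K=K,W=W)
    print(c,np.round(np.linalg.inv(W)[:3],3).tolist(),K[0,0])
    for t in ["block","jig","lever","lever_grip","foot","sanding_block","spring_clamp","marker"]:
        print(t,[(np.round(r["bbox"]).tolist(),round(r["conf"],2)) for r in manip.look_for(c,t)])
print(manip.observe()["t"])
E
```

```text
pics
{'t': np.float64(0.0), 'joint_pos': array([ 1.235,  0.412, -0.013,  1.597,  0.006,  1.134, -0.082]), 'joint_velocities': array([-0.001,  0.   , -0.   , -0.001,  0.001,  0.001, -0.   ]), 'effort': array([ 0.0000e+00, -5.8795e+01,  6.4200e-01, -2.9108e+01, -5.4000e-02,
        1.8000e-02,  0.0000e+00]), 'ee_pos': array([ 0.165, -0.602,  0.222]), 'orientation': array([-0.001,  0.991,  0.133, -0.   ]), 'force': array([0.79 , 0.218, 0.481]), 'moment': array([-0.034,  0.001,  0.019]), 'width': np.float64(0.087)}
scene [[-0.879, -0.188, 0.439, 0.01], [-0.477, 0.335, -0.813, 0.922], [0.006, -0.923, -0.384, 0.602]] 542.3117189193102
block [([270.0, 259.0, 302.0, 279.0], 0.86), ([373.0, 306.0, 412.0, 333.0], 0.66), ([207.0, 345.0, 246.0, 374.0], 0.56), ([241.0, 311.0, 275.0, 346.0], 0.55)]
jig [([290.0, 198.0, 385.0, 332.0], 0.78)]
lever [([357.0, 199.0, 374.0, 260.0], 0.61)]
lever_grip [([357.0, 202.0, 372.0, 255.0], 0.86), ([312.0, 327.0, 327.0, 365.0], 0.24)]
foot [([339.0, 216.0, 352.0, 228.0], 0.69)]
sanding_block [([194.0, 288.0, 242.0, 315.0], 0.73)]
spring_clamp [([310.0, 327.0, 3
[... 191 characters left out ...]
[([375.0, 176.0, 387.0, 205.0], 0.91), ([251.0, 227.0, 285.0, 243.0], 0.9), ([212.0, 222.0, 232.0, 257.0], 0.73), ([326.0, 316.0, 360.0, 337.0], 0.73)]
jig [([302.0, 238.0, 424.0, 291.0], 0.86)]
lever [([391.0, 254.0, 412.0, 274.0], 0.77)]
lever_grip [([392.0, 256.0, 410.0, 273.0], 0.76)]
foot [([378.0, 241.0, 391.0, 250.0], 0.65)]
sanding_block [([272.0, 156.0, 311.0, 198.0], 0.81)]
spring_clamp [([255.0, 283.0, 294.0, 310.0], 0.75)]
marker [([445.0, 282.0, 492.0, 305.0], 0.64)]
wrist [[0.264, -0.933, -0.244, 0.232], [-0.964, -0.256, -0.066, -0.584], [-0.0, 0.252, -0.968, 0.385]] 334.8405400806269
block []
jig []
lever []
lever_grip []
foot []
sanding_block []
spring_clamp []
marker []
1.35
```

```bash
python3 - <<'E'
from h import *
a=np.load("/tmp/top0.npz");save("topz",cv2.resize(a["im"][140:360,190:510],(800,550),interpolation=cv2.INTER_CUBIC))
a=np.load("/tmp/scene0.npz");save("scenez",cv2.resize(a["im"][180:390,180:460],(800,600),interpolation=cv2.INTER_CUBIC))
a=np.load("/tmp/top0.npz");X=pts(a["d"],a["K"],a["W"])
for b in [[375,176,387,205],[251,227,285,243],[212,222,232,257],[326,316,360,337]]:
    x=X[b[1]:b[3],b[0]:b[2]].reshape(-1,3); print(b,np.round(np.nanmedian(x,0),3),np.round(np.nanpercentile(x[:,2],[5,50,95]),3))
E
```

```text
[375, 176, 387, 205] [ 0.662 -0.149  0.026] [0.    0.026 0.031]
[251, 227, 285, 243] [0.56  0.129 0.024] [-0.003  0.024  0.03 ]
[212, 222, 232, 257] [0.553 0.239 0.019] [-0.004  0.019  0.029]
[326, 316, 360, 337] [ 0.336 -0.046  0.009] [-0.003  0.009  0.029]
```

View pics/topz.png

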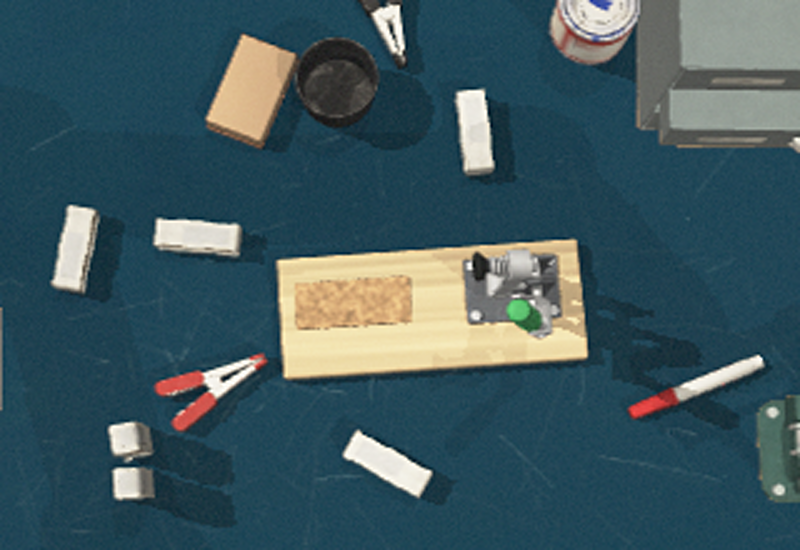

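View pics/scenez.png

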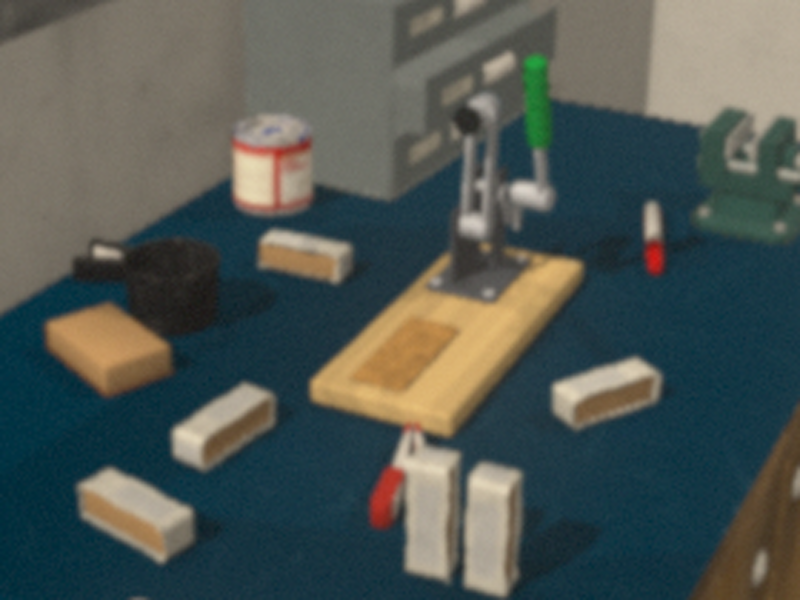

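```bash
python3 - <<'E'
from h import *
a=np.load("/tmp/top0.npz");im=a["im"];K,W=a["K"],a["W"];X=pts(a["d"],K,W)
save("topfull",im)
save("cand",cv2.resize(im[205:275,200:300],(800,560),interpolation=cv2.INTER_CUBIC))
m=manip.camera("top")
def rect(mask,z):
    v,u=np.nonzero(mask); Wi=np.linalg.inv(W)
    r=np.stack([(u-K[0,2])/K[0,0],(v-K[1,2])/K[1,1],np.ones(len(u))],-1)@Wi[:3,:3].T
    c=Wi[:3,3]; s=(z-c[2])/r[:,2]; p=c+s[:,None]*r
    (cx,cy),(w,h),an=cv2.minAreaRect((p[:,:2]*1000).astype(np.float32)); return cx,cy,w,h,an
for t,z in [("block",.026),("jig",.018),("sanding_block",.023),("spring_clamp",.02),("marker",.017)]:
    for r in manip.cut_out("top",t): print(t,np.round(r["bbox"]),round(r["conf"],2),r["mask"].sum(),np.round(rect(r["mask"],z),1))
for t in ["lever_pivot","lever_grip","bed","jig","foot","block"]:
  for c in ["top"]:
    print(t,[(np.round(r["point"],1).tolist(),round(r["conf"],2)) for r in manip.landmark_of(c,t)])
hsv=cv2.cvtColor(im,cv2.COLOR_RGB2HSV)
print("cork",im[258,330],"wood",im[285,330], "block",im[238,222])
E
```

```text
block [374. 177. 388. 209.] 0.84 371 [ 656.7 -146.4   82.7   28.6    4.3]
block [213. 221. 233. 254.] 0.76 428 [550.1 242.2  33.2  83.4  77.2]
block [379. 241. 390. 250.] 0.71 91 [ 521.5 -154.8   31.    21.9   87.6]
block [326. 316. 360. 337.] 0.64 435 [339.1 -51.1  83.4  29.5  59.6]
block [254. 227. 288. 242.] 0.61 428 [561.  123.3  82.5  32.8  83.5]
block [391. 257. 410. 272.] 0.29 227 [ 475.5 -192.1   45.3   32.7   69.6]
jig [301. 236. 425. 291.] 0.62 5882 [483.5 -98.9 119.  289.9   2.4]
jig [381. 241. 404. 250.] 0.26 130 [ 523.5 -170.    60.    24.5   87.6]
sanding_block [272. 156. 310. 197.] 0.65 1019 [704.2  69.4  64.4 104.2  65.4]
sanding_block [303. 238. 424. 291.] 0.63 5750 [484.4 -98.3 118.3 287.7   2.3]
spring_clamp [254. 284. 297. 310.] 0.81 429 [424.9 114.7  49.  106.9  37.4]
marker [444. 281. 492. 309.] 0.92 415 [ 402.8 -345.1   17.6  138.3   20.4]
lever_pivot [([403.6, 272.1], 0.57)]
lever_grip [([397.0, 263.5], 0.58), ([406.5, 270.7], 0.51), ([291.0, 178.6], 0.26)]
bed [([328.9, 259.7], 0.57)]
jig [([382.3, 260.2], 0.82)]
foot [([397.2, 247.6], 0.57)]
block [([381.7, 194.2], 0.95), ([344.6, 329.2], 0.91), ([269.4, 237.0], 0.85), ([221.8, 238.9], 0.76)]
cork [221 176 123] wood [238 220 169] block [224 221 212]
```

View pics/topfull.png

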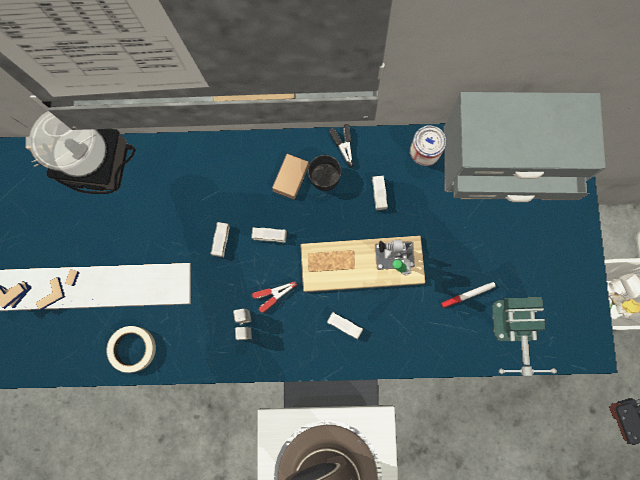

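View pics/cand.png

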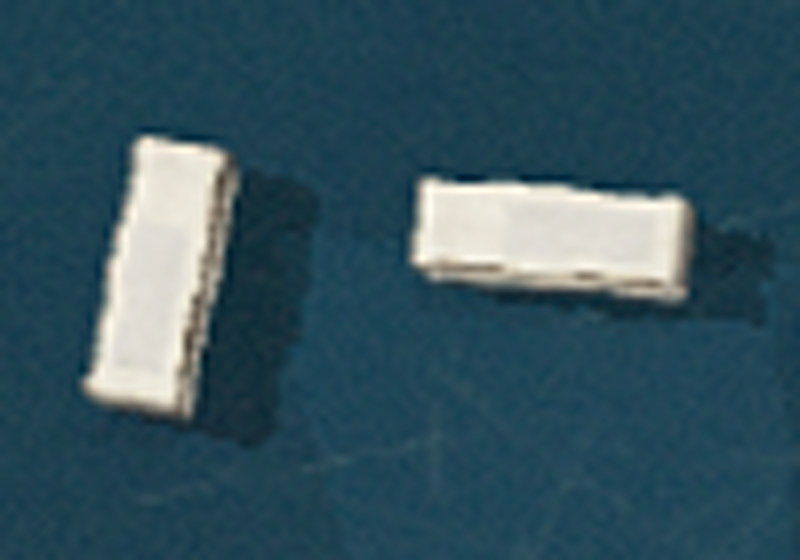

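Look-alikes in the top picture: lying blocks at (222,238), (270,235), (381,192), (344,327), and two standing at (241,316) and (243,333). The one meant is (222,238). It lies flat and is farthest to the robot's left (y≈+0.24 m), and the crop shows a taped block lying down. I'm moving there with some added height.

```bash
python3 -m crank '[24,-29,-8,0,0,24,-29,-8,0,0,24,-29,-8,0,0,24,-29,-8,0,0,24,-29,-8,0,0,24,-29,-8,0,0,24,-29,-8,0,0,24,-29,-8,0,0,24,-29,-8,0,0,24,-29,-8,0,0]'
```

```text
t: 2.78
ee_pos: [0.3208, -0.2517, 0.3019]
orientation: [0.001, 0.992, 0.127, -0.002]
force: [1.5, -0.5, 0.3]
width: 0.0879
```

```bash
python3 -m crank '[25,-30,0,0,0,25,-30,0,0,0,25,-30,0,0,0,25,-30,0,0,0,25,-30,0,0,0,25,-30,0,0,0,25,-30,0,0,0,25,-30,0,0,0,25,-30,0,0,0,25,-30,0,0,0]'
```

```text
t: 3.62
ee_pos: [0.493, 0.1195, 0.3069]
orientation: [0.006, 0.992, 0.124, 0.005]
force: [0.1, -0.5, -0.1]
width: 0.0875
```

```bash
python3 -m crank '[21,-26,10,0,0,21,-26,10,0,0,21,-26,10,0,0,17,-20,10,0,0,0,0,10,0.1,0,0,0,10,0.1,0,0,0,10,0.1,0,0,0,10,0.1,0,0,0,0,0.1,0]'
python3 - <<'E'
from h import *
s=manip.observe(); im,d=manip.camera("wrist"); K,W=w2c("wrist",s); np.savez("/tmp/wrist1.npz",im=im,d=d,K=K,W=W); save("wrist1",im)
X=pts(d,K,W)
for r in manip.cut_out("wrist","block"):
    m=r["mask"]; x=X[m]; t=x[(x[:,2]>.018)&(x[:,2]<.035)]
    if len(t)<50: continue
    (c,wh,an)=cv2.minAreaRect((t[:,:2]*1000).astype(np.float32))
    print(r["bbox"],r["conf"],np.round(c,1),np.round(wh,1),an,np.median(t,0))
print(s["ee_pos"],Rq(s["orientation"])[:,0],s["joint_pos"])
E
```

```text
t: 4.37
ee_pos: [0.5505, 0.2522, 0.2211]
orientation: [0.001, 0.992, -0.129, 0.005]
force: [-0.4, -0.2, -0.3]
width: 0.088
[384.2, 159.5, 472.2, 199.6] 0.87 [560.7 127.5] [81.5 27.4] 83.35855102539062 [0.56130426 0.12845197 0.02577807]
[311.2, 177.2, 341.7, 252.6] 0.72 [552.4 245.8] [27.3 81.5] 79.20177459716797 [0.55468165 0.24547033 0.02574524]
[0.55051541 0.2521666  0.22107104] [ 0.9665747  -0.25615422  0.01087983] [-0.0691763   0.44470838 -0.61229833  1.62426817  0.2833303   1.15392026
 -2.57973136]
```

View pics/wrist1.png

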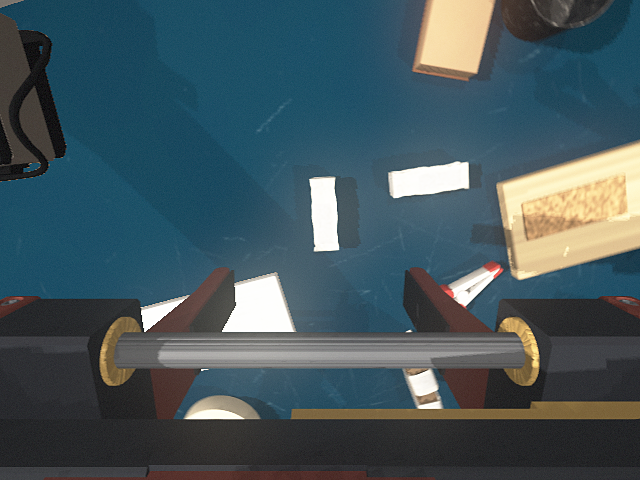

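```bash
python3 -m crank '[3.5,5.7,0,-0.07,0.4,0,0,30,0,0.4,0,0,30,0,0.4,0,0,30,0,0.4,0,0,30,0,0.4,0,0,20,0,0.4,0,0,0,0,0.4]'
python3 - <<'E'
from h import *
s=manip.observe(); A=Rq(s["orientation"]); print(np.round(A,4), s["joint_pos"][6])
p=np.array([.5524,.2458,.005]); print(A.T@(p-s["ee_pos"])*1000, np.degrees(np.arctan2(A[1,0],A[0,0])))
E
```

```text
t: 5.05
ee_pos: [0.5603, 0.2474, 0.0844]
orientation: [-0.002, 0.997, -0.077, 0.013]
force: [-0.2, -0.0, -0.5]
width: 0.053
[[ 0.9877 -0.1542  0.0254]
 [-0.1543 -0.988   0.0023]
 [ 0.0247 -0.0062 -0.9997]] -2.5679852770154357
[-9.52268978  3.32182624 79.18651213] -8.878846409937381
```

```bash
python3 -m crank '[-9.5,3.3,10,0.03,0.4,0,0,20,0,0.4,0,0,20,0,0.4,0,0,0,0,0.4]'
python3 - <<'E'
from h import *
s=manip.observe(); A=Rq(s["orientation"]); print(np.round(A,4), s["joint_pos"][6])
p=np.array([.5524,.2458,.005]); print(A.T@(p-s["ee_pos"])*1000, np.degrees(np.arctan2(A[1,0],A[0,0])))
E
```

```text
t: 5.38
ee_pos: [0.5544, 0.2469, 0.0375]
orientation: [-0.004, 0.996, -0.088, 0.015]
force: [-0.8, -1.1, -0.1]
width: 0.0529
[[ 0.9842 -0.1747  0.0302]
 [-0.175  -0.9846  0.0049]
 [ 0.0289 -0.0101 -0.9995]] -2.631996182098114
[-2.7124773   1.72356413 32.37516356] -10.080477231685057
```

```bash
python3 -m crank '[-3,1.7,14,0.01,0.4,0,0,17,0,0.4,0,0,0,0,0.4,0,0,0,0,0.9,0,0,0,0,0.9,0,0,0,0,0.9,0,0,0,0,0.9,0,0,0,0,0.9,0,0,0,0,0.9]' 20
python3 - <<'E'
from h import *
s=manip.observe(); A=Rq(s["orientation"]); print(np.round(A,4), s["force"])
E
```

```text
t: 6.13
ee_pos: [0.5598, 0.2495, 0.02]
orientation: [-0.008, 0.996, -0.089, 0.022]
force: [-0.2, 0.4, -1.2]
width: 0.0247
[[ 0.9833 -0.1766  0.0447]
 [-0.1773 -0.9841  0.0111]
 [ 0.0421 -0.0188 -0.9989]] [-0.22390172  0.42949571 -1.16712745]
```

```bash
python3 - <<'E'
from h import *
s=manip.observe(); print(np.round(s["joint_pos"],3),np.round(s["joint_velocities"],3),s["ee_pos"],s["force"])
im,d=manip.camera("wrist"); save("wrist2",im)
im,d=manip.camera("scene"); save("scene2",cv2.resize(im[180:420,150:470],(800,600)))
E
python3 -m crank '[0,0,0,0,0.9]'; python3 -m crank '[0,0,0,0,0.9]'
```

```text
[-0.134  0.663 -0.515  1.81   0.483  0.748 -2.655] [ 0.005 -0.012 -0.004 -0.002 -0.003  0.003  0.005] [0.55982686 0.24951215 0.01998044] [-0.22390172  0.42949571 -1.16712745]
t: 6.32
ee_pos: [0.5596, 0.2494, 0.0197]
orientation: [-0.007, 0.996, -0.089, 0.022]
force: [-0.1, 0.4, -0.5]
width: 0.0248
t: 6.4
ee_pos: [0.5595, 0.2494, 0.0197]
orientation: [-0.007, 0.996, -0.089, 0.022]
force: [-0.1, -0.2, -0.6]
width: 0.024
```

View pics/wrist2.png

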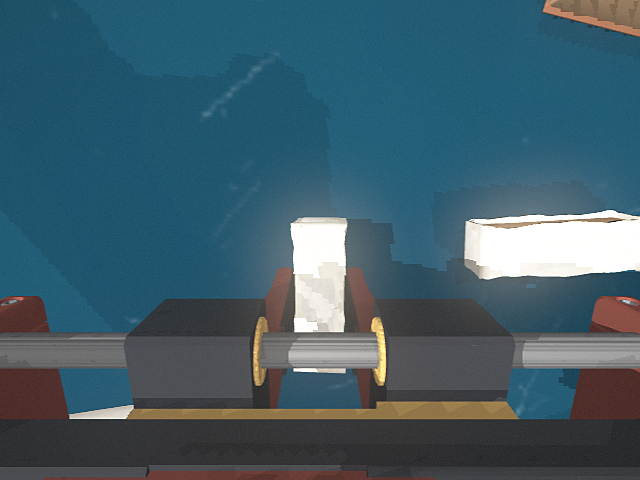

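View pics/scene2.png

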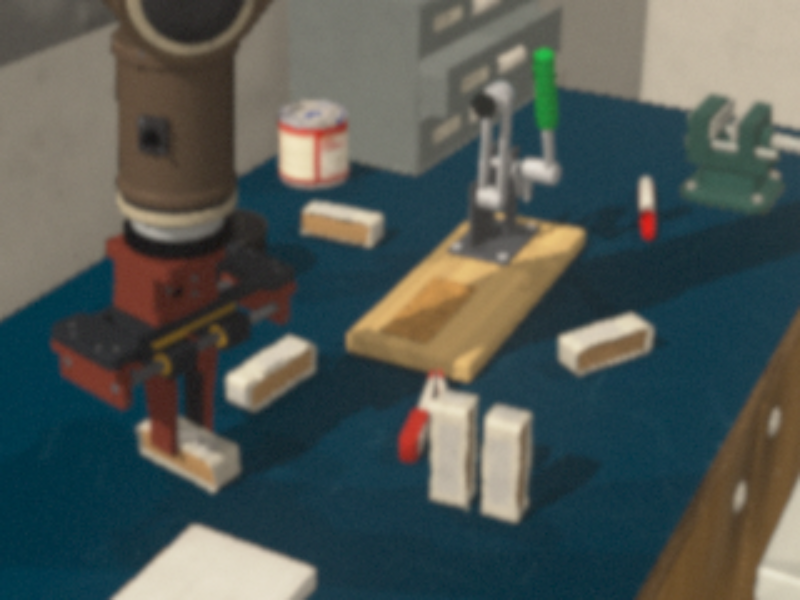

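```bash
python3 -m crank '[0,0,0,0,0.4,0,0,0,0,0.4,0,0,0,0,0.4,-6,2,12,0,0.4,-3,0,10,0,0.4,0,0,0,0,0.4]' 20
python3 - <<'E'
from h import *
s=manip.observe(); A=Rq(s["orientation"]); print(np.round(A,4), s["force"],np.round(s["joint_pos"],3))
p=np.array([.5524,.2458,.005]); print(A.T@(p-s["ee_pos"])*1000, np.degrees(np.arctan2(A[1,0],A[0,0])))
E
```

```text
t: 6.9
ee_pos: [0.5534, 0.2501, 0.0012]
orientation: [-0.007, 0.996, -0.089, 0.024]
force: [-2.0, 0.3, 3.3]
width: 0.0523
[[ 0.9829 -0.1772  0.0496]
 [-0.178  -0.984   0.0106]
 [ 0.0469 -0.0192 -0.9987]] [-2.0143821   0.27236595  3.29134132] [-0.153  0.68  -0.496  1.836  0.508  0.703 -2.687]
[-0.06688443  4.34111406 -3.88795261] -10.262235912804693
```

Slightly too deep now: the tips are at bench level, with 3 N. I'll lift 4 mm, centre, and close.

```bash
python3 -m crank '[0,4,-4,0,0.4,0,0,0,0,0.9,0,0,0,0,0.9,0,0,0,0,0.9,0,0,0,0,0.9,0,0,0,0,0.9]' 20
python3 -m crank '[0,0,-20,0,0.9,0,0,-30,0,0.9,0,0,-30,0,0.9,0,0,0,0,0.9]'
python3 - <<'E'
from h import *
s=manip.observe(); A=Rq(s["orientation"]); print(np.round(A,4), s["force"],np.round(s["joint_pos"],3))
im,d=manip.camera("wrist"); save("wrist3",im)
E
```

```text
t: 7.4
ee_pos: [0.5522, 0.2464, 0.0046]
orientation: [-0.007, 0.996, -0.089, 0.024]
force: [-1.3, -0.7, 5.7]
width: 0.0247
t: 7.73
ee_pos: [0.546, 0.245, 0.0837]
orientation: [-0.006, 0.996, -0.088, 0.021]
force: [1.5, 1.0, 0.1]
width: 0.0245
[[ 0.9835 -0.1759  0.0419]
 [-0.1764 -0.9843  0.0084]
 [ 0.0398 -0.0157 -0.9991]] [1.47558729 1.00664072 0.14293017] [-0.092  0.564 -0.569  1.806  0.416  0.849 -2.608]
```

View pics/wrist3.png

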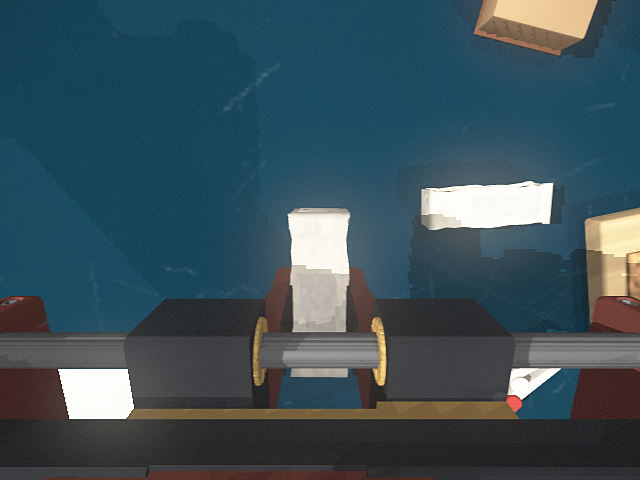

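```bash
python3 - <<'E'
from h import *
def rect(mask,z,K,W):
    v,u=np.nonzero(mask); Wi=np.linalg.inv(W)
    r=np.stack([(u-K[0,2])/K[0,0],(v-K[1,2])/K[1,1],np.ones(len(u))],-1)@Wi[:3,:3].T
    c=Wi[:3,3]; s=(z-c[2])/r[:,2]; p=c+s[:,None]*r
    return cv2.minAreaRect((p[:,:2]*1000).astype(np.float32)), p.mean(0)
def big(m):
    n,l,st,c=cv2.connectedComponentsWithStats(m.astype(np.uint8)); i=1+np.argmax(st[1:,4]); return l==i
for f,box in [("top0",(295,230,430,295))]:
    a=np.load("/tmp/%s.npz"%f);im=a["im"];K,W=a["K"],a["W"]
    roi=np.zeros((480,640),bool);roi[box[1]:box[3],box[0]:box[2]]=1
    hsv=cv2.cvtColor(cv2.GaussianBlur(im,(3,3),0),cv2.COLOR_RGB2HSV).astype(int)
    warm=(im[...,0].astype(int)>im[...,2].astype(int)+25)&roi
    sat=hsv[...,1]
    cork=big(warm&(sat>95)&(hsv[...,2]>120)&(np.arange(640)<370)[None])
    board=big(warm)
    for n,m,z in (("cork",cork,.021),("board",board,.018)):
        r,c=rect(m,z,K,W);print(n,m.sum(),np.round(r[0],1),np.round(r[1],1),round(r[2],2),np.round(c*1000,1))
    o=im.copy();o[cork]=[255,0,0];save("corkm",cv2.resize(o[225:300,290:435],(800,414),interpolation=cv2.INTER_NEAREST))
    # top edge of board
    e=[(u,np.nonzero(board[:,u])[0].min()) for u in range(308,370)]
    e=np.array(e,float); Wi=np.linalg.inv(W)
    r=np.stack([(e[:,0]-K[0,2])/K[0,0],(e[:,1]-.5-K[1,2])/K[1,1],np.ones(len(e))],-1)@Wi[:3,:3].T; c=Wi[:3,3]
    p=(c+((.018-c[2])/r[:,2])[:,None]*r)*1000
    vx,vy,x0,y0=cv2.fitLine(p[:,:2].astype(np.float32),cv2.DIST_HUBER,0,.01,.01).ravel(); print("far edge dir",np.degrees(np.arctan2(vy,vx)),x0,y0)
E
```

```text
cork 844 [492.1 -22.8] [ 44.4 110.3] 2.21 [492.  -22.9  21. ]
board 4781 [484.3 -97.6] [116.2 290.5] 2.33 [480.3 -79.9  18. ]
far edge dir -87.696526 540.37366 -42.91809
```

View pics/corkm.png

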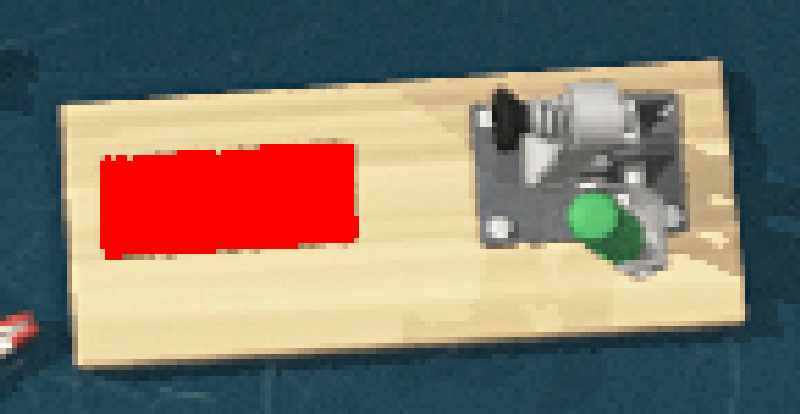

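```bash
python3 -m crank '[0,35,-10,0,0.9,0,35,-10,0,0.9,0,35,-10,0,0.9,0,35,-10,0,0.9,0,35,0,-0.12,0.9,4,34,0,-0.12,0.9,8,32,0,-0.12,0.9,12,30,0,-0.12,0.9,0,0,0,-0.12,0.9,0,0,0,-0.12,0.9]'
python3 - <<'E'
from h import *
s=manip.observe(); A=Rq(s["orientation"]); print(np.round(A,4), s["force"],np.round(s["joint_pos"],3), np.degrees(np.arctan2(A[1,0],A[0,0])))
E
```

```text
t: 8.62
ee_pos: [0.5365, -0.0328, 0.1091]
orientation: [0.0, 0.959, 0.281, 0.014]
force: [-0.1, 1.9, -0.8]
width: 0.0246
[[ 0.8411  0.5401  0.0278]
 [ 0.5402 -0.8415  0.0077]
 [ 0.0276  0.0086 -0.9996]] [-0.10621157  1.89967626 -0.76354841] [ 0.561  0.492 -0.758  1.913  0.432  0.875 -1.412] 32.708546396788705
```

```bash
python3 -m crank '[0,0,-2,-0.116,0.9,0,0,-2,-0.116,0.9,0,0,0,-0.116,0.9,0,0,0,-0.116,0.9,0,0,0,-0.116,0.9,0,0,0,-0.116,0.9,0,10,0,-0.116,0.9,0,15,0,-0.116,0.9,0,15,0,-0.116,0.9,0,0,0,0,0.9]'
cat > t.py <<'E'
from h import *
import sys
def go(x,y,z,yaw):
    s=manip.observe(); A=Rq(s["orientation"])
    d=A.T@(np.array([x,y,z])-s["ee_pos"])*1000
    cy=np.arctan2(A[1,0],A[0,0]); r=-((np.radians(yaw)-cy+np.pi)%(2*np.pi)-np.pi)
    print("tool d mm",np.round(d,1),"roll",round(r,3),"yaw",round(np.degrees(cy),1),"zaxis",np.round(A[:,2],3),"F",np.round(s["force"],1),"q",np.round(s["joint_pos"],2))
if __name__=="__main__": go(*map(float,sys.argv[1:5]))
E
python3 t.py .4924 -.0298 .026 92.3
python3 - <<'E'
from h import *
s=manip.observe(); im,d=manip.camera("wrist"); K,W=w2c("wrist",s); save("wrist4",im); X=pts(d,K,W)
A=Rq(s["orientation"]); np.savez("/tmp/wrist4.npz",im=im,d=d,K=K,W=W)
for r in manip.cut_out("wrist","block")[:3]:
    x=(X[r["mask"]]-s["ee_pos"])@A*1000; print(r["bbox"],round(r["conf"],2),np.round(np.nanpercentile(x,[1,50,99],axis=0),1).tolist())
E
```

```text
t: 9.45
ee_pos: [0.5706, -0.0436, 0.1]
orientation: [0.0, 0.672, 0.74, 0.008]
force: [-0.1, -0.1, -0.9]
width: 0.0247
tool d mm [ 20.5 -77.4  73.3] roll 0.056 yaw 95.5 zaxis [ 0.011  0.012 -1.   ] F [-0.1 -0.1 -0.9] q [ 0.69  0.66 -0.98  1.81  0.64  1.01 -0.45]
[287.8, 209.9, 349.3, 375.7] 0.92 [[-36.0, -12.3, -23.1], [16.1, 0.2, -20.4], [42.6, 12.8, -6.0]]
[1.2, 172.9, 59.5, 277.0] 0.7 [[-22.8, -247.6, 70.4], [26.9, -217.8, 79.5], [54.8, -199.7, 97.0]]
[291.1, 0.1, 349.1, 65.1] 0.69 [[128.1, -14.0, 74.0], [143.0, 1.4, 75.9], [159.8, 16.0, 98.7]]
```

View pics/wrist4.png

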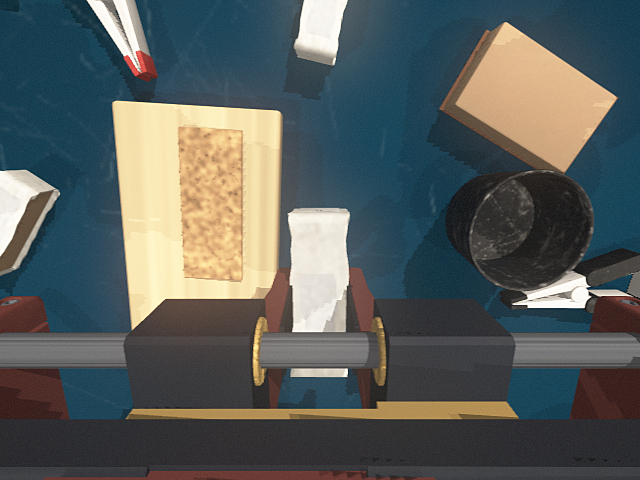

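```bash
python3 -m crank '[5,-27,0,0.056,0.9,5,-27,0,0,0.9,5,-23,5,0,0.9,5,0,15,0,0.9,0,0,0,0,0.9]'; python3 t.py .4924 -.0298 .026 92.3
```

```text
t: 9.97
ee_pos: [0.4821, -0.0254, 0.0761]
orientation: [-0.003, 0.704, 0.711, 0.006]
force: [0.1, 0.4, -0.7]
width: 0.0245
tool d mm [-5.1 10.1 50.1] roll -0.03 yaw 90.6 zaxis [ 0.004  0.012 -1.   ] F [ 0.1  0.4 -0.7] q [ 0.73  0.57 -0.99  2.04  0.62  0.86 -0.6 ]
```

```bash
python3 -m crank '[-5,10,10,-0.03,0.9,0,0,15,0,0.9,0,0,0,0,0.9]'; python3 t.py .4924 -.0298 .026 92.3
```

```text
t: 10.22
ee_pos: [0.4904, -0.0305, 0.0513]
orientation: [-0.002, 0.695, 0.719, 0.004]
force: [-1.1, 0.1, -0.1]
width: 0.0244
tool d mm [ 0.4  2.  25.3] roll -0.005 yaw 92.0 zaxis [ 0.003  0.009 -1.   ] F [-1.1  0.1 -0.1] q [ 0.7   0.62 -0.95  2.03  0.67  0.84 -0.61]
```

```bash
python3 -m crank '[0,2,14,0,0.9,0,0,8,0,0.9,0,0,0,0,0.9]'; python3 t.py .4924 -.0298 .026 92.3
```

```text
t: 10.47
ee_pos: [0.4928, -0.0303, 0.0302]
orientation: [-0.002, 0.697, 0.718, 0.004]
force: [0.1, -0.7, 0.8]
width: 0.0246
tool d mm [ 0.5 -0.4  4.2] roll -0.01 yaw 91.7 zaxis [ 0.003  0.009 -1.   ] F [ 0.1 -0.7  0.8] q [ 0.67  0.65 -0.92  2.04  0.71  0.8  -0.64]
```

```bash
python3 -m crank '[0,0,4,-0.01,0.9,0,0,0,0,0.9]'; python3 t.py .4924 -.0298 .026 92.3
```

```text
t: 10.63
ee_pos: [0.4933, -0.0301, 0.027]
orientation: [-0.002, 0.693, 0.721, 0.005]
force: [0.6, 0.2, -0.8]
width: 0.0243
tool d mm [ 0.3 -0.8  1. ] roll -0.001 yaw 92.3 zaxis [ 0.004  0.009 -1.   ] F [ 0.6  0.2 -0.8] q [ 0.67  0.65 -0.91  2.04  0.72  0.8  -0.64]
```

```bash
python3 -m crank '[0,0,1.5,0,0.9,0,0,0,0,0.7,0,0,0,0,0.4,0,0,0,0,0.3,0,0,0,0,0.3,0,0,0,0,0.3,0,0,-15,0,0.3,0,0,-30,0,0.3,0,0,-30,0,0.3,0,0,-30,0,0.3]'
python3 -m crank '[20,0,-30,0,0.3,30,0,-30,0,0.3,30,0,-30,0,0.3,0,0,0,0,0.3]'
python3 - <<'E'
from h import *
s=manip.observe(); im,d=manip.camera("top"); save("top5",cv2.resize(im[220:310,260:440],(800,400),interpolation=cv2.INTER_CUBIC)); np.savez("/tmp/top5.npz",im=im,d=d)
im,d=manip.camera("wrist"); K,W=w2c("wrist",s); save("wrist5",im); X=pts(d,K,W)
for r in manip.cut_out("wrist","block"):
    x=X[r["mask"]]; t=x[(x[:,2]>.038)&(x[:,2]<.056)]
    if len(t)<50: continue
    (c,wh,an)=cv2.minAreaRect((t[:,:2]*1000).astype(np.float32)); print(np.round(r["bbox"]),r["conf"],np.round(c,1),np.round(wh,1),an,np.median(t,0))
E
```

```text
t: 11.47
ee_pos: [0.489, -0.0306, 0.1302]
orientation: [-0.006, 0.693, 0.721, 0.002]
force: [0.7, -0.8, 0.2]
width: 0.0619
t: 11.8
ee_pos: [0.4874, 0.0502, 0.2296]
orientation: [-0.004, 0.694, 0.72, 0.004]
force: [0.6, 0.6, 0.1]
width: 0.0614
[311. 249. 338. 321.] 0.64 [494.9 -24.3] [27.5 81.3] 1.8131896257400513 [ 0.49498665 -0.021104    0.0490007 ]
```

View pics/wrist5.png

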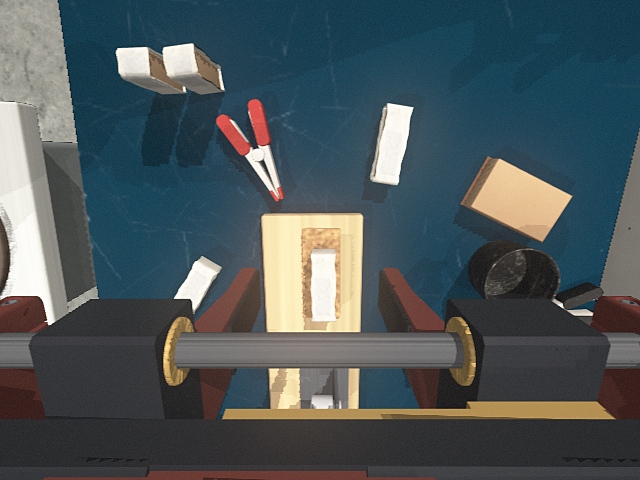

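View pics/top5.png

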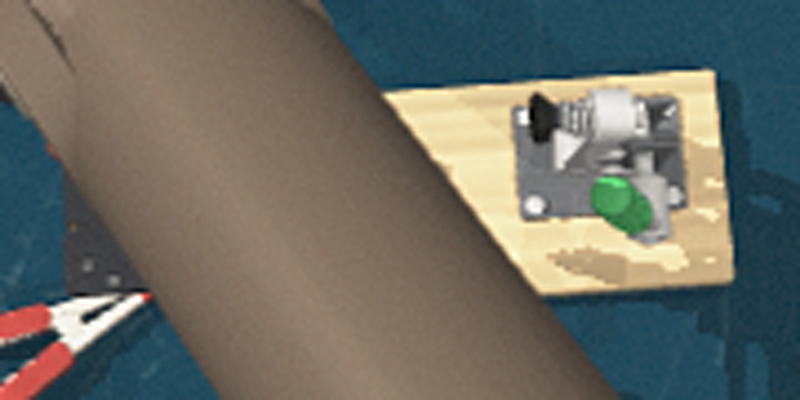

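```bash
python3 t.py .4495 -.1095 .190 92.3
python3 -m crank '[-20,-11,4,0,0.95,-30,-11,4,0,0.95,-30,-11,4,0,0.95,-30,-11,4,0,0.95,-20,0,4,0,0.95,-10,0,0,0,1,0,0,0,0,1]'
python3 t.py .4495 -.1095 .190 92.3
python3 - <<'E'
from h import *
for c in ["scene","top"]:
    im,d=manip.camera(c); save(c+"6",cv2.resize(im[180:390,180:460] if c=="scene" else im[200:320,300:460],(800,600)))
    print([(np.round(r["bbox"]),round(r["conf"],2)) for r in manip.look_for(c,"lever_grip")])
E
```

```text
tool d mm [-151.7  -40.5   32.8] roll -0.01 yaw 91.7 zaxis [-0.009  0.008 -1.   ] F [ 0.1 -1.2 -0.6] q [ 0.75  0.4  -1.17  1.86  0.39  1.15 -0.53]
t: 12.53
ee_pos: [0.4373, -0.1097, 0.1926]
orientation: [-0.013, 0.698, 0.716, -0.004]
force: [-0.6, 0.4, 1.3]
width: 0.0182
tool d mm [-0.1 12.3  2.3] roll -0.015 yaw 91.4 zaxis [-0.023  0.012 -1.   ] F [-0.6  0.4  1.3] q [ 1.11  0.38 -1.18  1.97  0.39  1.08 -0.21]
[(array([358., 204., 373., 259.]), 0.82)]
[]
```

View pics/scene6.png

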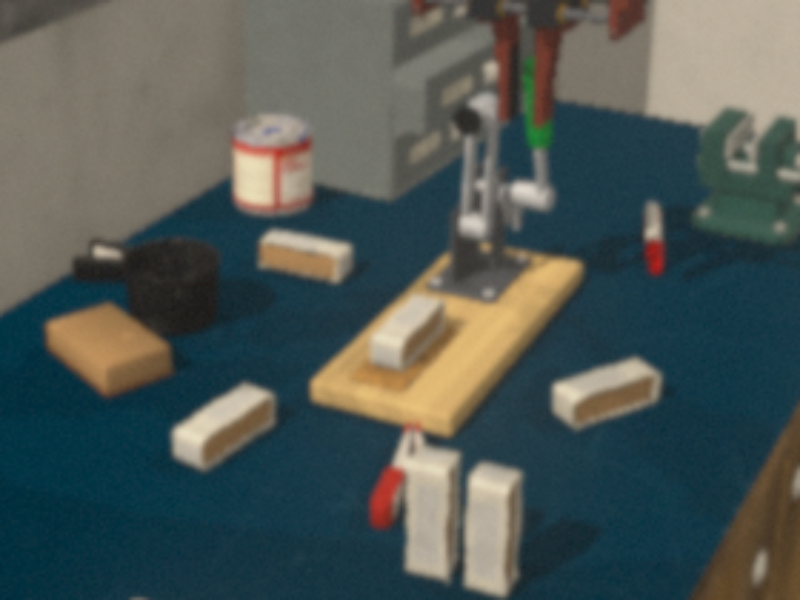

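View pics/top6.png

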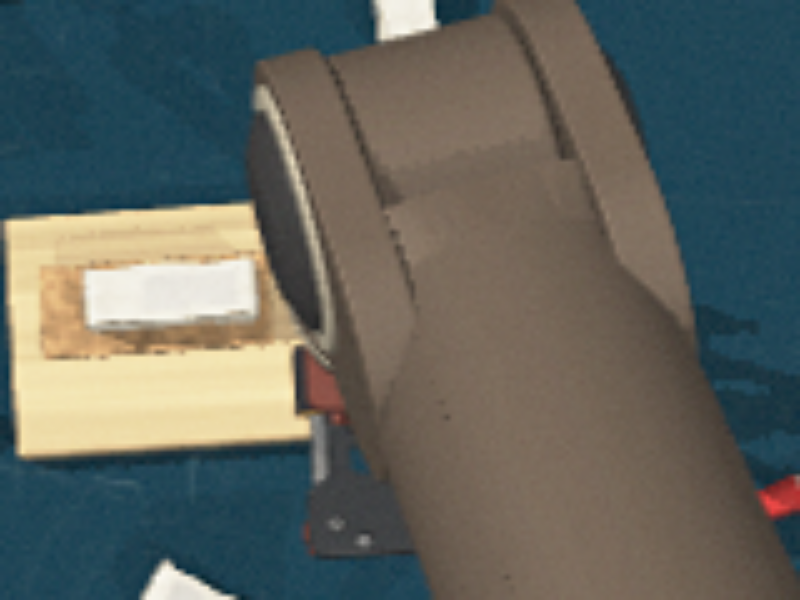

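```bash
python3 -m crank '[0,12,0,0,1,0,0,0,0,1,0,0,0,0,1,0,0,0,0,1]'; python3 t.py .4495 -.1095 .190 92.3
```

```text
t: 13.07
ee_pos: [0.452, -0.0989, 0.1948]
orientation: [-0.011, 0.692, 0.722, -0.002]
force: [-0.1, -0.2, 0.0]
width: 0.0002
tool d mm [-10.5  -2.9   4.7] roll 0.001 yaw 92.4 zaxis [-0.019  0.013 -1.   ] F [-0.1 -0.2  0. ] q [ 1.07  0.4  -1.17  1.94  0.4   1.09 -0.23]
```

```bash
python3 -m crank '[-10,0,0,0,1,-10,0,0,0,1,-12,0,0,0,1,-12,0,0,0,1,-12,0,0,0,1]'; python3 t.py .4535 -.2095 .190 92.3
```

```text
t: 13.48
ee_pos: [0.454, -0.1566, 0.1947]
orientation: [-0.011, 0.69, 0.724, -0.002]
force: [0.5, 0.5, 0.6]
width: 0.0003
tool d mm [-52.8  -3.    4.1] roll 0.008 yaw 92.7 zaxis [-0.018  0.012 -1.   ] F [0.5 0.5 0.6] q [ 1.15  0.43 -1.15  1.9   0.43  1.11 -0.13]
```

```bash
python3 -m crank '[-14,0,0,0,1,-14,0,0,0,1,-14,0,0,0,1,-14,0,0,0,1]'; python3 t.py .4535 -.2295 .190 92.3
python3 - <<'E'
from h import *
im,d=manip.camera("scene"); save("scene7",cv2.resize(im[180:390,180:460],(800,600)))
E
```

```text
t: 13.82
ee_pos: [0.4558, -0.2203, 0.1935]
orientation: [-0.011, 0.691, 0.723, -0.002]
force: [-0.2, 0.7, -0.3]
width: 0.0001
tool d mm [-9.1 -2.7  3.5] roll 0.004 yaw 92.5 zaxis [-0.019  0.012 -1.   ] F [-0.2  0.7 -0.3] q [ 1.21  0.48 -1.12  1.85  0.46  1.14 -0.03]
```

View pics/scene7.png

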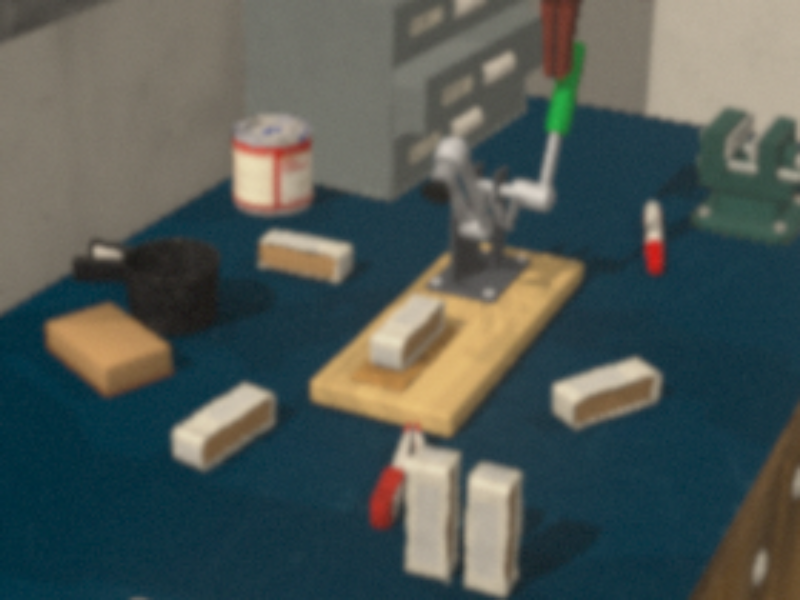

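The finger is pushing the lever over and the clamp arm is swinging down. I'll continue.

```bash
python3 -m crank '[-14,0,0,0,1,-14,0,0,0,1,-12,0,0,0,1,0,0,0,0,1,0,0,0,0,1,0,0,0,0,1]'; python3 t.py .4535 -.2295 .190 92.3
python3 - <<'E'
from h import *
im,d=manip.camera("scene"); save("scene8",cv2.resize(im[180:390,180:460],(800,600)))
E
```

```text
t: 14.37
ee_pos: [0.457, -0.2706, 0.1918]
orientation: [-0.011, 0.694, 0.72, -0.002]
force: [0.0, 0.1, 0.0]
width: 0.0004
tool d mm [41.2 -1.9  2.4] roll -0.003 yaw 92.1 zaxis [-0.02   0.012 -1.   ] F [0.  0.1 0. ] q [ 1.25  0.52 -1.09  1.79  0.49  1.16  0.04]
```

View pics/scene8.png

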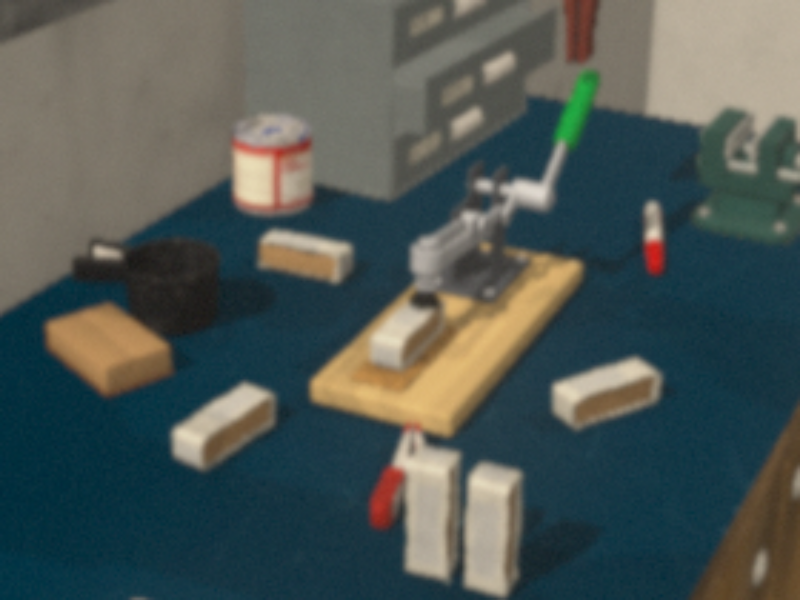

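The lever has fallen to about 1.25 and the foot rests on the block's tower end. The fingertips are above the grip in the swing plane, so I'll press down.

```bash
python3 -m crank '[0,0,12,0,1,0,0,12,0,1,0,0,10,0,1]'; python3 t.py .456 -.2745 .124 92.3
```

```text
t: 14.67
ee_pos: [0.458, -0.2685, 0.1576]
orientation: [-0.009, 0.693, 0.721, -0.002]
force: [-0.6, -1.0, 4.5]
width: 0.0006
tool d mm [-6.3 -1.7 33.6] roll 0.0 yaw 92.3 zaxis [-0.016  0.01  -1.   ] F [-0.6 -1.   4.5] q [ 1.22  0.55 -1.06  1.83  0.53  1.1   0.  ]
```

```bash
python3 -m crank '[-3,0,12,0,1,-2,0,12,0,1,-1,0,12,0,1]'; python3 t.py .456 -.2745 .120 92.3
```

```text
t: 14.92
ee_pos: [0.4581, -0.2732, 0.1184]
orientation: [-0.008, 0.692, 0.722, -0.002]
force: [-3.4, 0.4, 47.2]
width: 0.0007
tool d mm [-1.1 -2.2 -1.6] roll 0.003 yaw 92.5 zaxis [-0.015  0.008 -1.   ] F [-3.4  0.4 47.2] q [ 1.19  0.6  -1.02  1.87  0.59  1.03 -0.03]
```

```bash
python3 -m crank '[0,0,-15,0,1,0,0,-30,0,1,0,0,-35,0,1,-15,-20,-20,0,1,-15,-30,0,0,1,-15,-30,0,0,1,0,0,0,0,1,0,0,0,0,1]'
python3 - <<'E'
from h import *
s=manip.observe(); print(s["force"])
im,d=manip.camera("scene"); save("scene9",cv2.resize(im[180:390,180:460],(800,600)))
im,d=manip.camera("top"); save("top9",cv2.resize(im[220:310,260:440],(800,400),interpolation=cv2.INTER_CUBIC))
K,W=w2c("scene")
o=np.array([.4975,-.1577,0]);ex=np.array([-.04,.999,0]);ey=np.array([-.999,-.04,0])
for th in (1.25,1.5,1.68):
    a=np.radians(15)-th; p=o+ey*.046+ex*(-.032+.105*np.sin(a))+np.array([0,0,.096+.105*np.cos(a)]); print(th,proj(p,K,W))
print([(r["point"],r["conf"]) for r in manip.landmark_of("scene","lever_grip")])
print([(np.round(r["bbox"]),r["conf"]) for r in manip.look_for("scene","lever_grip")])
E
```

```text
t: 15.58
ee_pos: [0.3784, -0.3211, 0.2132]
orientation: [-0.014, 0.689, 0.724, -0.001]
force: [0.7, -0.4, -0.1]
width: 0.0006
[ 0.72378119 -0.37376677 -0.09650018]
1.25 [382.64878492 215.08934294]
1.5 [383.6450122  222.54431139]
1.68 [383.82075474 228.78318756]
[([386.9, 230.1], 0.62)]
[(array([356., 224., 388., 254.]), 0.97)]
```

View pics/scene9.png

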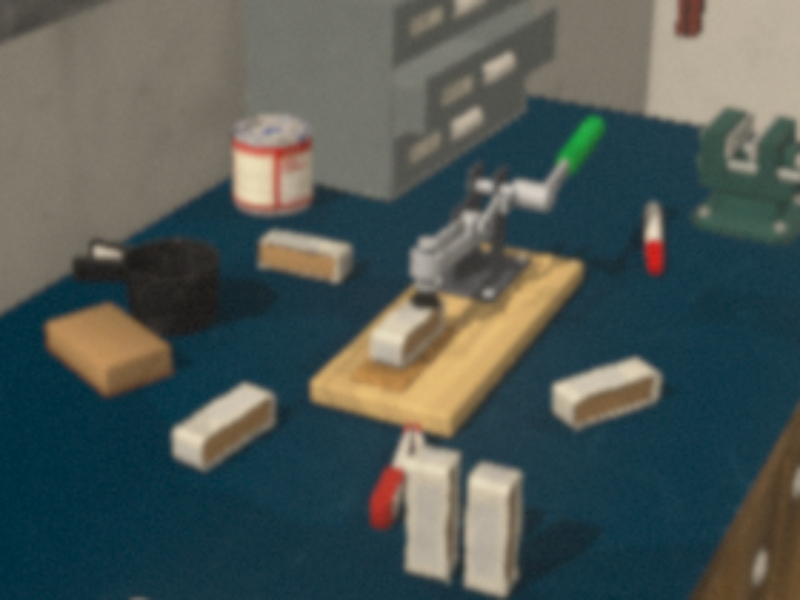

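View pics/top9.png

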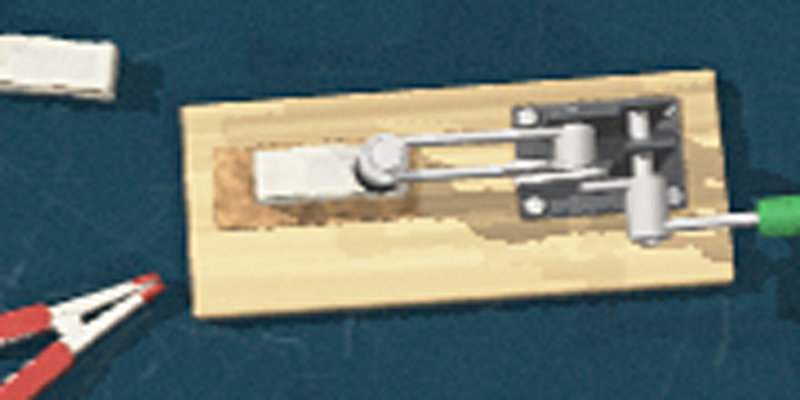

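The lever grip is at row 230, matching the 1.68 rad prediction of 229. The foot sits on the block, the block is on the cork, and the arm is clear.

```bash
python3 -c "
from workcell import manip
print(manip.finish_job())"
```

```text
the job is handed in; nothing more can be done
None
```

The taped block is clamped on the cork strip with the lever snapped closed, and I handed the job in at about 15.8 s of the 59 s. No verdict was reported.

**What I did:**
- I took the lying taped block farthest to the robot's left, at about y = +0.24 m.
- The first closing held it too shallow. I opened, went deeper and gripped it again.
- I laid it lengthwise on the cork, let go and backed away with the lever still open.
- With closed fingers I pushed the lever over until it fell by itself, then pressed it down past its high point to the stop. The force peaked at about 47 N, taken on the fingertips.

**Last checks:**
- **Block:** measured after release, its centre was within about 2 mm of the middle along the strip, 3 mm across it, and 0.01 rad off its direction. The placing poses had pointed to about 7 mm along the strip. Both are inside the limits. After clamping I checked it only by eye, and it still lies on the cork under the foot.
- **Lever:** the network puts the grip at image row 230. My prediction was 229 for closed (1.68 rad) and 223 for the high point, so I take it as closed.
- **Foot:** its force on the block cannot be read directly. The pictures show it on the block.
- **Bystanders:** by eye, the sanding block, spring clamp and marker look unmoved.
- **Robot:** it is clear of everything and reads about 0 N.

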